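# Lock the dressing stone in its holder

## Robot

A 6-joint arm with a two-finger parallel gripper is mounted at the origin on a cart in front of the work surface, level with it; the furniture and walls round the work are solid. World frame = base frame: x ahead of the robot, y to its left, z up, the work surface at z = 0. Lengths are in m, angles in rad, forces in N, time in s.
With the tool pointing down it reaches from about 0.325 to 0.85 m from the base axis. Payload 4.4 kg.
Tool frame: the origin (TCP) lies on the centre line of the jaws, within the pads' length; the fingertips stand 14 mm ahead of it and the grasp point (between the pads) lies 5 mm behind it; y points along the fingers, x is the direction in which the jaws open and shut, and the axes are right-handed (so a half turn about y gives the same grasp; the last joint's range is limited). The gripper opens to 94 mm and grips with 3 to 60 N. Pads are 16 mm wide; open, the fingers measure 119 mm over their backs; the gripper's body (75 mm by 177 mm) begins 78 mm behind the grasp point.
Start: joints at [1.169, 0.207, 1.542, -0, 1.393, -0.15], TCP at [0.143, 0.557, 0.219] pointing down, gripper open.
Joint ranges: [-2.73, 2.73], [-0.86, 2.22], [0.23, 2.46], [-1.11, 4.25], [0.08, 2.63], [-2.82, 2.82]. Speed limits (rad/s): [2.79, 2.79, 3.14, 3.14, 3.14, 3.14].

## Interface

Orientations are given as a unit quaternion [w, x, y, z].
In Python, from station import arm gives the robot as it stands.
- The arm moves only by the tool drive_tool, never from a script. Its argument "commands" is a list of rows, each an object with "slide": the shift along the world's x, y, z in mm, a list of three; "twist": the turn, a rotation vector about the world's x, y, z in rad, a list of three. A call has exactly 8 rows; each row is the pose to reach, as a shift and turn from the pose commanded when the call began; what a row does not reach only later rows make up. A row lasts 1/10 s, in which the tool goes at most 50 mm and 8.59 degrees, less where a joint would pass 70% of its speed; a pose out of reach is approached as far as the arm can. A call with a gripper value outside its range is refused whole. "claw" is the opening, from 0 (shut) to 1 (fully open), set as the call begins (left out, the last holds). The fingers move at their own pace and stop on an object; "grip_force" is the grip in N (left out, the last holds). Time passes only in rows, so rows that repeat a pose let the fingers close, or fill a call up. It gives the time, the measured TCP pose, the force and the opening at its end, in the units of the state.
- arm.state(): the state, without advancing time (a new reading comes with each control period).
- arm.capture(name): name is "scene" or "top" or "wrist"; returns the picture (400x640x3 uint8, red, green, blue); there is no depth.
- arm.get_calibration(name): a dict with "mtx" (3x3 intrinsics, pixels), "T" (4x4, takes a point from camera to world coordinates). Camera axes: x right, y down, z forward; pixel columns grow to the right and rows downward; lengths in m; the calibration is good to about 2 mm. A picture is of the moment at which its call begins: read the wrist's pose just before it. get_calibration takes no time and is no camera call; for the wrist camera it gives the pose at the moment of the call.
- arm.job_done(): hands the job in, once; it reports no verdict.
The state is a dict: "t": time; "joint_pos": joint angles; "qd": joint speeds; "joint_torque": joint torques, N m; "position": TCP position; "tool_rot": TCP orientation; "force": force on the tool from outside, world axes, zero at the start; "torque": the same for the moment, N m; "grip_width": finger opening in m.
Only numpy, scipy, OpenCV 4.12 (cv2) and the standard library are available. Lean on these libraries where they do the work, as an engineer would, in place of code of your own. Each camera call takes 0.05 s, during which the arm holds its last target.

## Task

Lay the grey dressing stone flat in the pocket of the metal stone holder, all the way down on the pocket floor. Then swing the holder's lever across over the stone until it is fully shut against its stop, let go, and leave the other things on the bench where they stand.

Things in the scene. Friction and masses are not known exactly. Their poses are not given: they have to be found in the camera images.
- stone_centre (a point): Centre of the dressing stone, a plain grey rectangular block 24 x 52 x 16 mm (its own x, y, z), about 0.11 kg, loose. It lies flat on the bench (centre 8 mm above it), long side along its own y. Either end may go either way in the pocket. The red wax stick on the bench (16 x 70 x 12 mm) is not it.
- holder: The stone holder: bare-metal plate 118 x 56 x 8 mm fixed to the bench, with a pocket and a lever on it. Origin on the bench, straight below the pocket centre; the plate reaches 52 mm from it to the right and 66 mm to the left. Axes: x along the pocket's length, roughly to the robot's left, towards the lever's pivot; y across the pocket, towards the robot; z up.
- pocket (a point): Centre of the pocket's floor, 8 mm above the bench; axes as holder. Pocket 58 x 30 mm inside (x, y: 3 mm to spare each side), 11 mm deep, the top 7 mm of the walls slanted back by 4 mm as a lead-in, walls 8 mm thick. Both long walls have a 34 mm gap at mid-length, down to the floor, for fingers. When down, the stone stands 5 mm above the walls, its centre 8 mm above this point.
- pivot (a point): Vertical axis of the lever's pivot, 50 mm along the holder's x from the pocket centre, 26 mm above the bench (underside of the lever's strap). Shut, the strap (steel, level, 14 mm wide, 5 mm thick) lies along the middle of the pocket, 2 mm above a stone that is right down.
- knob (a point): Centre of the upright black knob at the lever's free end, 98 mm from the pivot axis: 12 to 17 mm across, 29 mm tall, from 31 to 60 mm above the bench, this point at 45 mm. Shut, it is 48 mm from the pocket centre at the right end, on the holder's -x side. A stop pin 6 mm thick, top 32 mm above the bench, stands beside the shut lever, beyond it from the robot.
- lever (a joint): Angle of the lever in rad: 0 = shut against its stop, over the pocket; grows as it swings open, level, towards the robot (clockwise seen from above), to 2.2 at most. Starts open, between 1.3 and 1.8. It turns about the vertical pivot with friction (about 1.5 N at the knob) and stays where it is left.
- wax_stick: Red stick of modelling wax 16 x 70 x 12 mm lying on the bench, a bystander; origin at the centre of its underside.
- tin: Round tin with a lid, 64 mm across, 28 mm tall, at the left, a bystander; origin at the centre of its underside.
- model: Plaster dental arch model 62 x 66 x 28 mm at the back right, a bystander; origin at the centre of its underside.
- bottle: White bottle 42 mm across, 103 mm tall, at the back, a bystander; origin at the centre of its underside.
- brush: Thin wooden-handled brush 8 x 156 x 8 mm lying near the front edge, a bystander; origin at the centre of its underside.
- liquid: Small bottle with a dark cap, 30 mm across, 70 mm tall, at the back left, a bystander; origin at the centre of its underside.
- glass: Small thick glass 48 mm across, 61 mm tall, at the back, a bystander; origin at the centre of its underside.

How it is judged:
By the outcome, as a careful person would: the job done as asked, in the order asked, and still so for the second after the job is handed in, with the robot touching nothing.
It also fails if it takes over 58 s, if anything falls off the work surface, if the arm or the gripper's body presses on something with over 40 N, if the wrist force passes 120 N, or if a joint passes its speed limit or range.

## Working session

There is one attempt and no reset: what is moved stays moved. The work goes in short steps, Python scripts to look and compute and a tool call to move; the robot and the scene stay as the last step left them, time stands still between calls to the robot, and variables do not carry over. Pictures are saved under pics/ and viewed, and the job is handed in when it is done.

Besides the shell and the picture viewer there is one more tool, called after ">>>" by a JSON object that holds its "api" and its "payload", one argument or row to a line. drive_tool: Moves the arm, as the interface text tells. Its arguments: {"type":"object","properties":{"commands":{"type":"array"},"claw":{"type":"number"},"grip_force":{"type":"number"}},"required":["commands"]}

```bash
mkdir -p pics; ls
python3 - <<'E'
from station import arm
import cv2,json
s=arm.state();print(s)
for n in("scene","top"):
    im=arm.capture(n);cv2.imwrite(f"pics/{n}0.png",im[:,:,::-1])
    c=arm.get_calibration(n);print(n,c)
E
```

```text
pics
{'t': 0.0, 'joint_pos': array([ 1.16851152e+00,  2.07381821e-01,  1.54292868e+00, -1.72232914e-05,
        1.39350553e+00, -1.50476849e-01]), 'qd': array([ 0.00144965, -0.00161538, -0.00204056, -0.00036865, -0.00072121,
        0.00237556]), 'joint_torque': array([ 1.18953230e-03, -3.70854878e+01, -2.81428814e+01,  6.98761409e-02,
        3.59510549e-02, -1.85580193e-04]), 'position': array([0.14296323, 0.55614979, 0.21832445]), 'tool_rot': array([-0.55843877,  0.55921538,  0.43257355, -0.43394057]), 'force': array([ 0.52131226, -0.41004135,  1.1835978 ]), 'torque': array([-0.04253919, -0.01942017,  0.01637487]), 'grip_width': 0.09439034930001922}
scene {'mtx': array([[466.81916255,   0.        , 305.30647395],
       [  0.        , 466.81916255, 203.06200994],
       [  0.        ,   0.        ,   1.        ]]), 'T': array([[ 0.7572538 , -0.38801148,  0.52537013, -0.07164475],
       [-0.65308498, -0.44143595,  0.61531643, -0.74170302],
       [-0.00683258, -0.80906205, -0.58768352,  0.75906604],
       [ 0.        ,  0.        ,  0.        ,  1.        ]])}
top {'mtx': array([[441.41748801,   0.        , 322.78870145],
       [  0.        , 441.41748801, 194.41253539],
       [  0.        ,   0.        ,   1.        ]]), 'T': array([[-0.01697801, -0.99482367,  0.10018785,  0.3898603 ],
       [-0.99951016,  0.01425196, -0.02786267,  0.00247046],
       [ 0.02629057, -0.10061182, -0.99457834,  1.16771813],
       [ 0.        ,  0.        ,  0.        ,  1.        ]])}
```

View pics/scene0.png

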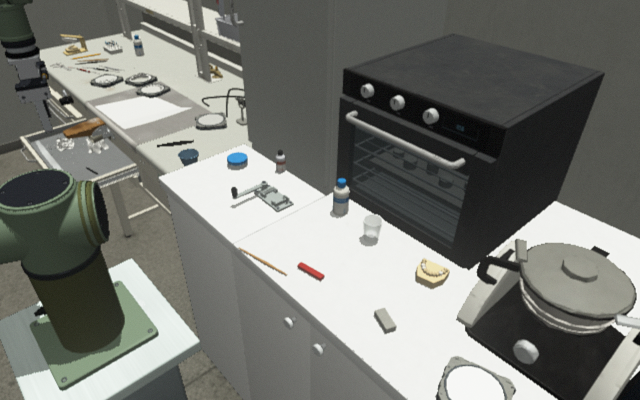

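View pics/top0.png

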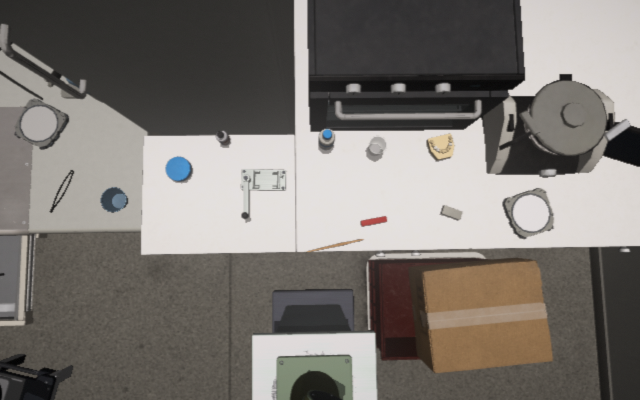

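The top view shows the stone at about (452,212), the holder plate around (264,180) and the knob at (245,215). Next I'll zoom in and measure.

```bash
cat > h.py <<'E'
import numpy as np,cv2
def ray(c,uv,z):
    K,T=c["mtx"],c["T"];uv=np.atleast_2d(np.asarray(uv,float))
    d=np.c_[uv,np.ones(len(uv))]@np.linalg.inv(K).T@T[:3,:3].T
    o=T[:3,3];return o+d*((z-o[2])/d[:,2])[:,None]
def proj(c,P):
    P=np.atleast_2d(P);q=(P-c["T"][:3,3])@c["T"][:3,:3]
    q=q@c["mtx"].T;return q[:,:2]/q[:,2:]
E
python3 - <<'E'
from station import arm
from h import *
t=cv2.imread("pics/top0.png");s=cv2.imread("pics/scene0.png")
a=cv2.resize(t[155:230,215:305],None,fx=8,fy=8,interpolation=cv2.INTER_CUBIC)[:600]
cv2.imwrite("pics/topz.png",a)
cv2.imwrite("pics/scz.png",cv2.resize(s[170:220,220:300],None,fx=10,fy=10,interpolation=cv2.INTER_CUBIC))
for nm,im,roi in(("top",t,(430,195,475,230)),("scene",s,(365,300,405,340))):
    c=arm.get_calibration(nm);x0,y0,x1,y1=roi
    g=cv2.cvtColor(im,cv2.COLOR_BGR2GRAY)[y0:y1,x0:x1]
    m=(g<205).astype(np.uint8)
    cs,_=cv2.findContours(m,0,2);k=max(cs,key=cv2.contourArea)
    r=cv2.minAreaRect(k);b=cv2.boxPoints(r)+[x0,y0];print(nm,r,b,cv2.contourArea(k))
    if nm=="top":
        w=ray(c,b,.016);print(w, w.mean(0),[np.linalg.norm(w[i]-w[i-1]) for i in range(4)])
        cv2.imwrite("pics/stz.png",cv2.resize(im[y0:y1,x0:x1],None,fx=8,fy=8,interpolation=0))
        print(g[8:28:1,8:40:2])
E
```

```text
top ((20.849998474121094, 17.44999885559082), (21.50348472595215, 11.067971229553223), 18.434946060180664) [[438.89999962 214.29999924]
 [442.39999962 203.79999924]
 [462.79999542 210.59999847]
 [459.29999733 221.09999847]] 207.0
[[ 0.44894559 -0.33431001  0.016     ]
 [ 0.47648496 -0.34481346  0.016     ]
 [ 0.45771293 -0.39818206  0.016     ]
 [ 0.43023206 -0.38754226  0.016     ]] [ 0.45334388 -0.36621195  0.016     ] [np.float64(0.05642577926044114), np.float64(0.029474384251104373), np.float64(0.05657381006380976), np.float64(0.029468686178893835)]
[[224 224 224 223 223 224 224 224 224 225 224 224 224 224 224 223]
 [224 224 220 216 219 223 225 224 224 224 224 224 224 224 224 223]
 [225 224 194 164 192 220 224 224 224 225 224 224 224 224 223 224]
 [225 225 161 150 172 197 218 223 224 224 224 224 224 224 224 223]
 [225 224 144 154 169 169 178 211 220 223 223 224 224 224 224 223]
 [225 220 110 163 170 167 165 167 191 219 222 224 224 224 224 223]
 [224 218 101 169 168 168 164 163 166 193 207 222 224 224 224 223]
 [224 215 113 168 168 167 164 164 161 164 176 211 220 224 224 223]
 [22
[... 332 characters left out ...]
[225 224 219 214 148 103 111 147 157 158 158 161 218 223 224 224]
 [225 225 224 224 215 156 130 108 144 154 157 166 222 223 223 224]
 [224 224 225 224 224 219 213 147 103 128 151 159 222 223 223 224]
 [224 224 224 224 224 224 224 215 148 111 134 193 223 222 223 223]
 [225 224 224 224 224 224 224 224 217 178 178 221 224 222 223 223]
 [224 224 224 224 224 224 224 224 224 221 220 224 224 222 223 223]
 [225 224 224 224 224 224 224 223 224 224 223 224 224 223 224 224]]
scene ((19.039710998535156, 20.617328643798828), (27.638721466064453, 14.300034523010254), 57.2647705078125) [[370.55234528 312.85920715]
 [382.58122635 305.12635422]
 [397.52707672 328.37545013]
 [385.49819565 336.10830307]] 326.5
```

View pics/topz.png

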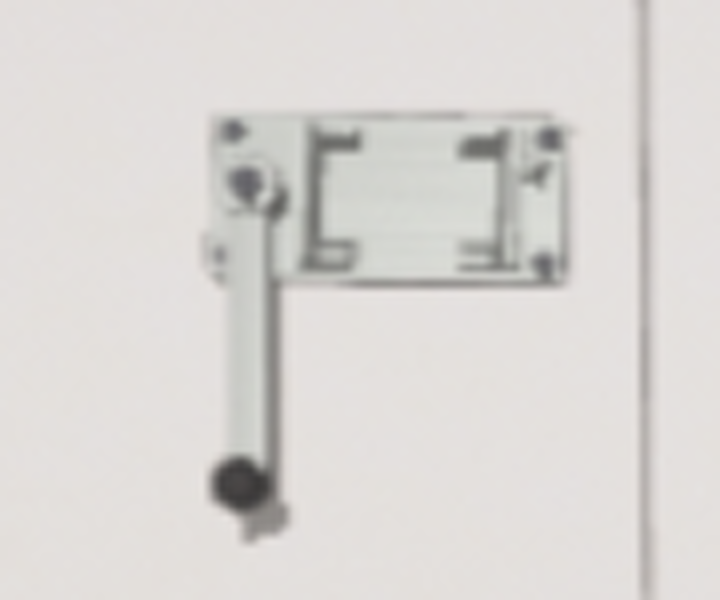

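View pics/stz.png

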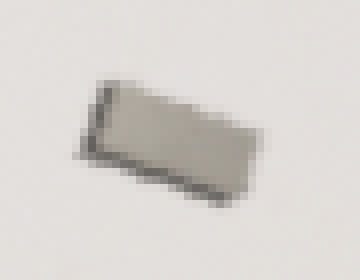

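View pics/scz.png

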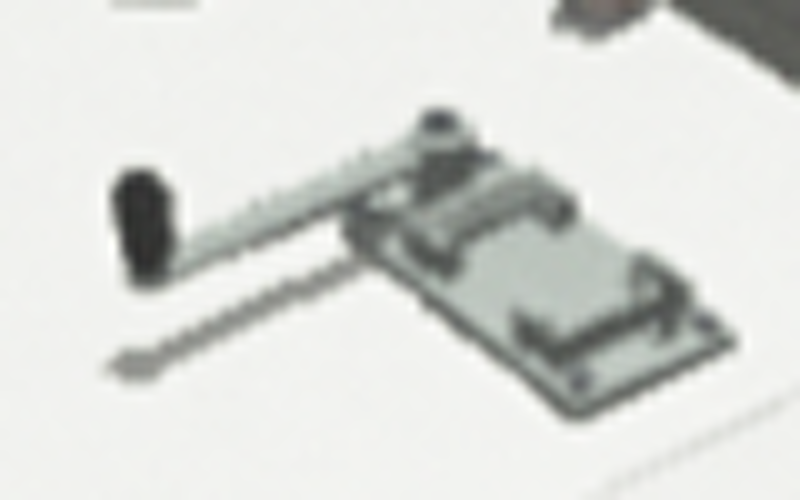

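Run:
```python
from station import arm
from h import *
from scipy.spatial.transform import Rotation as R
c=arm.get_calibration("top")
f=lambda p,z:ray(c,np.array(p)/8+[215,155]-0.5+0.06,z)
b=f([(211,115),(556,115),(567,283),(215,281)],.008);print("plate",b)
print([np.linalg.norm(b[i]-b[i-1]) for i in range(4)])
pk=f([(318,130),(500,130),(500,268),(318,268)],.014);print("pocket",pk,pk.mean(0))
print("knob",f((240,484),.06),"pivot",f((246,184),.035))
print("stone top", ray(c,np.array([(105,83),(262,133),(240,192),(97,150)])/8+[430,195]-.5,.016))
s=arm.state();r=R.from_quat(s["tool_rot"],scalar_first=True).as_matrix();print(r.round(3))
w=arm.get_calibration("wrist");print(w["mtx"],w["T"].round(3)); print(proj(w,s["position"]))
```

```text
plate [[0.57748277 0.18531089 0.008     ]
 [0.57602808 0.07152021 0.008     ]
 [0.51996762 0.06835763 0.008     ]
 [0.52225392 0.18391324 0.008     ]]
[np.float64(0.05524653825049817), np.float64(0.1137999720942625), np.float64(0.056149600434254134), np.float64(0.11557822969134604)]
pocket [[0.57107568 0.14932571 0.014     ]
 [0.57030547 0.08961054 0.014     ]
 [0.52455394 0.08991173 0.014     ]
 [0.52538328 0.14939105 0.014     ]] [0.54782959 0.11955976 0.014     ]
knob [[0.45238089 0.16790788 0.06      ]] pivot [[0.55048837 0.16979147 0.035     ]]
stone top [[ 0.47363563 -0.34528461  0.016     ]
 [ 0.45635073 -0.39665198  0.016     ]
 [ 0.4370513  -0.38840325  0.016     ]
 [ 0.45159576 -0.34165097  0.016     ]]
[[ 0.249 -0.001 -0.968]
 [ 0.968 -0.002  0.249]
 [-0.002 -1.     0.   ]]
[[357.50815449   0.         315.92968209]
 [  0.         357.50815449 200.99895884]
 [  0.           0.           1.        ]] [[ 0.25   0.938  0.239  0.075]
 [ 0.968 -0.242 -0.065  0.575]
 [-0.003  0.248 -0.969  0.383]
 [ 0.     0.     0.     1.   ]]
[[314.83488604 256.38719536]]
```

>>> {"api": "drive_tool", "payload": {
  "commands": [
    {"slide": [30, -35, 0], "twist": [0, 0, -0.11]},
    {"slide": [62, -70, 0], "twist": [0, 0, -0.22]},
    {"slide": [95, -105, 0], "twist": [0, 0, -0.33]},
    {"slide": [128, -140, 0], "twist": [0, 0, -0.44]},
    {"slide": [160, -175, 0], "twist": [0, 0, -0.55]},
    {"slide": [194, -210, 0], "twist": [0, 0, -0.66]},
    {"slide": [228, -245, 0], "twist": [0, 0, -0.77]},
    {"slide": [260, -280, 0], "twist": [0, 0, -0.88]}
  ]
}}

```text
t: 0.9
position: [0.4042, 0.2751, 0.2192]
tool_rot: [0.691, -0.69, -0.152, 0.152]
force: [0.3, 0.5, 0.2]
grip_width: 0.0941
```

>>> {"api": "drive_tool", "payload": {
  "commands": [
    {"slide": [30, -32, 0], "twist": [0, 0, -0.1]},
    {"slide": [60, -64, 0], "twist": [0, 0, -0.2]},
    {"slide": [90, -96, 0], "twist": [0, 0, -0.3]},
    {"slide": [120, -128, 0], "twist": [0, 0, -0.4]},
    {"slide": [145, -157, 0], "twist": [0, 0, -0.438]},
    {"slide": [145, -157, 0], "twist": [0, 0, -0.438]},
    {"slide": [145, -157, 0], "twist": [0, 0, -0.438]},
    {"slide": [145, -157, 0], "twist": [0, 0, -0.438]}
  ]
}}

```text
t: 1.7
position: [0.5473, 0.1206, 0.2189]
tool_rot: [0.707, -0.707, -0.0, 0.001]
force: [-0.6, -0.5, -0.6]
grip_width: 0.0941
```

```bash
cat > shot.py <<'E'
import sys,pickle
from station import arm
from h import *
n=sys.argv[1];cam=sys.argv[2] if len(sys.argv)>2 else "wrist"
s=arm.state();c=arm.get_calibration(cam);im=arm.capture(cam)[:,:,::-1]
cv2.imwrite(f"pics/{n}.png",im);pickle.dump((c,s),open(f"pics/{n}.pkl","wb"))
print(s["t"],s["position"].round(4),s["tool_rot"].round(4),s["force"].round(1),s["grip_width"])
E
python3 shot.py w1
```

```text
1.7 [0.5473 0.1206 0.2189] [ 7.072e-01 -7.070e-01 -2.000e-04  1.200e-03] [-0.6 -0.5 -0.6] 0.09406259103193881
```

View pics/w1.png

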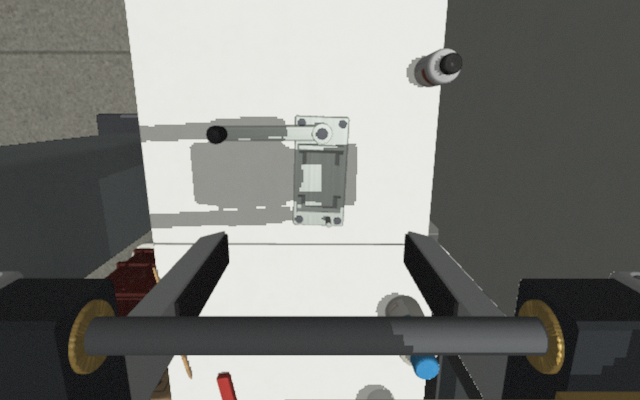

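The wrist view shows the plate spanning (295..348, 116..225), the pivot at about (321,132) and the knob at (216,134). I'll zoom in.

Run:
```python
from h import *
im=cv2.imread("pics/w1.png")
cv2.imwrite("pics/w1z.png",cv2.resize(im[108:232,280:362],None,fx=4.8,fy=4.8,interpolation=cv2.INTER_CUBIC))
```

```text
(no output)
```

View pics/w1z.png

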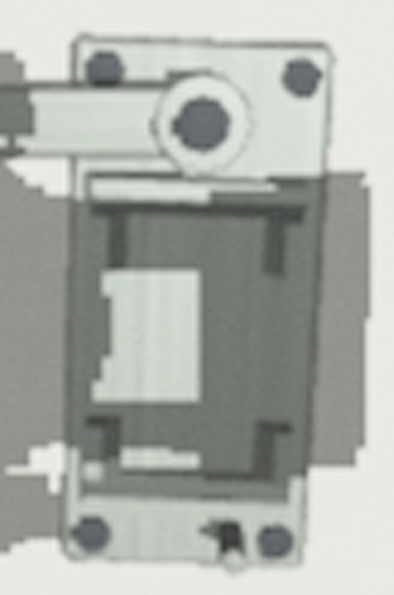

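Run:
```python
from h import *
import pickle
c,s=pickle.load(open("pics/w1.pkl","rb"))
f=lambda p,z:ray(c,(np.array(p)+.5)/4.8-.5+[280,108],z)
b=f([(77,42),(327,48),(301,562),(65,556)],.008);print(b)
print([np.linalg.norm(b[i]-b[i-1]).round(4) for i in range(4)])
ctr=b.mean(0);d=(b[0]+b[1]-b[2]-b[3])[:2];d/=np.linalg.norm(d);
print("ctr",ctr,"xdir",d,np.degrees(np.arctan2(d[1],d[0])),"origin",ctr[:2]-.007*d)
e=(b[0]+b[3]-b[1]-b[2])[:2];print("ydir",np.degrees(np.arctan2(e[1],e[0])))
p=f((203,124),.036);print("pivot",p)
sc=f([(104,69),(302,77),(275,541),(92,534)],.009);print("screws",sc,sc.mean(0))
d=(sc[0]+sc[1]-sc[2]-sc[3]);print(np.degrees(np.arctan2(d[1],d[0])))
k=ray(c,(216.5,133.5),.06);print("knob",k)
```

```text
[[0.52761381 0.18570734 0.008     ]
 [0.5808587  0.18451816 0.008     ]
 [0.577541   0.06953117 0.008     ]
 [0.52335817 0.07089569 0.008     ]]
[np.float64(0.1149), np.float64(0.0533), np.float64(0.115), np.float64(0.0542)]
ctr [0.55234292 0.12766309 0.008     ] xdir [0.03293853 0.99945738] 88.11242005852048 origin [0.55211235 0.12066689]
ydir 178.6382599433323
pivot [[0.55410702 0.17034137 0.036     ]]
screws [[0.53335231 0.18013086 0.009     ]
 [0.57557993 0.17850792 0.009     ]
 [0.57143184 0.07488494 0.009     ]
 [0.52966408 0.07649452 0.009     ]] [0.55250704 0.12750456 0.009     ]
87.83471724188257
knob [[0.45985067 0.17172036 0.06      ]]
```

>>> {"api": "drive_tool", "payload": {
  "commands": [
    {"slide": [-8, -45, 0], "twist": [0, 0, -0.03]},
    {"slide": [-16, -90, 0], "twist": [0, 0, -0.06]},
    {"slide": [-24, -135, 0], "twist": [0, 0, -0.1]},
    {"slide": [-32, -180, 0], "twist": [0, 0, -0.14]},
    {"slide": [-40, -225, 0], "twist": [0, 0, -0.18]},
    {"slide": [-50, -270, 0], "twist": [0, 0, -0.22]},
    {"slide": [-60, -315, 0], "twist": [0, 0, -0.26]},
    {"slide": [-68, -360, 0], "twist": [0, 0, -0.3]}
  ]
}}

```text
t: 2.55
position: [0.4797, -0.2402, 0.2198]
tool_rot: [0.699, -0.699, 0.105, -0.105]
force: [0.7, -0.3, 0.7]
grip_width: 0.094
```

>>> {"api": "drive_tool", "payload": {
  "commands": [
    {"slide": [-8, -40, 0], "twist": [0, 0, -0.025]},
    {"slide": [-16, -80, 0], "twist": [0, 0, -0.025]},
    {"slide": [-22, -110, 0], "twist": [0, 0, -0.025]},
    {"slide": [-25, -130, 0], "twist": [0, 0, -0.025]},
    {"slide": [-25, -130, 0], "twist": [0, 0, -0.025]},
    {"slide": [-25, -130, 0], "twist": [0, 0, -0.025]},
    {"slide": [-25, -130, 0], "twist": [0, 0, -0.025]},
    {"slide": [-25, -130, 0], "twist": [0, 0, -0.025]}
  ]
}}

```text
t: 3.35
position: [0.4558, -0.3685, 0.2195]
tool_rot: [0.698, -0.698, 0.113, -0.113]
force: [-0.6, 0.2, 0.2]
grip_width: 0.0937
```

```bash
python3 shot.py w2
python3 - <<'E'
from h import *
im=cv2.imread("pics/w2.png")
g=cv2.cvtColor(im,cv2.COLOR_BGR2GRAY)
import pickle
c,s=pickle.load(open("pics/w2.pkl","rb"))
q=proj(c,[.455,-.368,.016])[0];print(q)
u,v=q.astype(int)
cv2.imwrite("pics/w2z.png",cv2.resize(im[v-40:v+40,u-50:u+50],None,fx=7,fy=7,interpolation=cv2.INTER_CUBIC))
E
```

```text
3.35 [ 0.4558 -0.3685  0.2195] [ 0.6981 -0.6978  0.1133 -0.1133] [-0.6  0.2  0.2] 0.0937263873131708
[313.76853051 180.68159882]
```

View pics/w2.png

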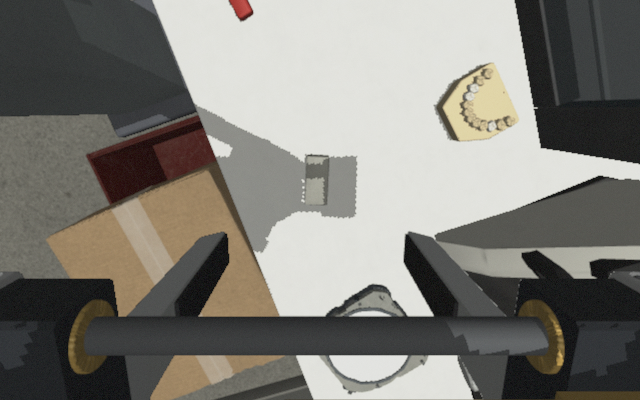

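View pics/w2z.png

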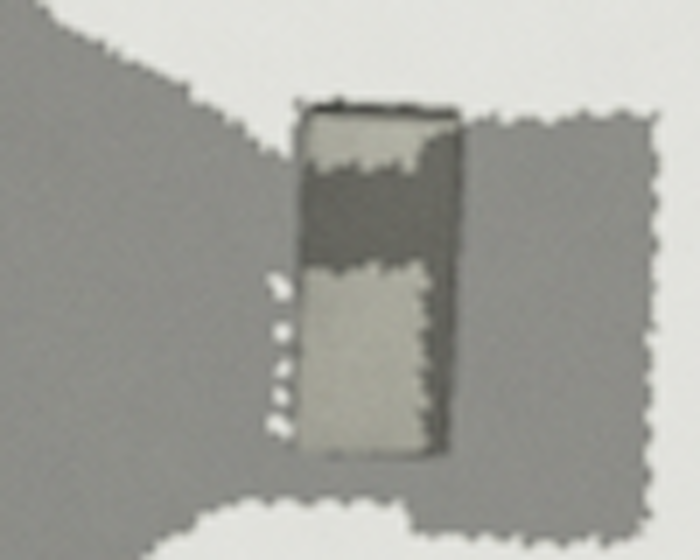

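Run:
```python
from h import *
import pickle
c,s=pickle.load(open("pics/w2.pkl","rb"))
b=ray(c,(np.array([(302,113),(461,113),(446,455),(300,455)])+.5)/7-.5+[263,140],.016);print(b,b.mean(0))
print([np.linalg.norm(b[i]-b[i-1]).round(4) for i in range(4)])
d=(b[0]+b[1]-b[2]-b[3]);print("long",np.degrees(np.arctan2(d[1],d[0])))
d=(b[1]+b[2]-b[0]-b[3]);print("short",np.degrees(np.arctan2(d[1],d[0])))
from scipy.spatial.transform import Rotation as R
r=R.from_quat(s["tool_rot"],scalar_first=True).as_matrix();print("jaw",np.degrees(np.arctan2(r[1,0],r[0,0])))
```

```text
[[ 0.45547034 -0.34059374  0.016     ]
 [ 0.47763572 -0.34800913  0.016     ]
 [ 0.45939311 -0.39676929  0.016     ]
 [ 0.43832617 -0.3897209   0.016     ]] [ 0.45770634 -0.36877326  0.016     ]
[np.float64(0.052), np.float64(0.0234), np.float64(0.0521), np.float64(0.0222)]
long 70.1248088164573
short -18.498154175110884
jaw -18.439999315593592
```

>>> {"api": "drive_tool", "payload": {
  "commands": [
    {"slide": [1, 0, -40], "twist": [0, 0, -0.01]},
    {"slide": [2, 0, -80], "twist": [0, 0, -0.013]},
    {"slide": [2, 0, -120], "twist": [0, 0, -0.013]},
    {"slide": [2, 0, -150], "twist": [0, 0, -0.013]},
    {"slide": [2, 0, -175], "twist": [0, 0, -0.013]},
    {"slide": [2, 0, -190], "twist": [0, 0, -0.013]},
    {"slide": [2, 0, -198], "twist": [0, 0, -0.013]},
    {"slide": [2, 0, -202], "twist": [0, 0, -0.013]}
  ]
}}

```text
t: 4.2
position: [0.4576, -0.3701, 0.0174]
tool_rot: [-0.697, 0.697, -0.118, 0.119]
force: [0.2, 0.6, 1.1]
grip_width: 0.0941
```

```bash
python3 shot.py w3
```

```text
4.2 [ 0.4576 -0.3701  0.0174] [-0.6971  0.6972 -0.1183  0.1185] [0.2 0.6 1.1] 0.094100013505821
```

View pics/w3.png

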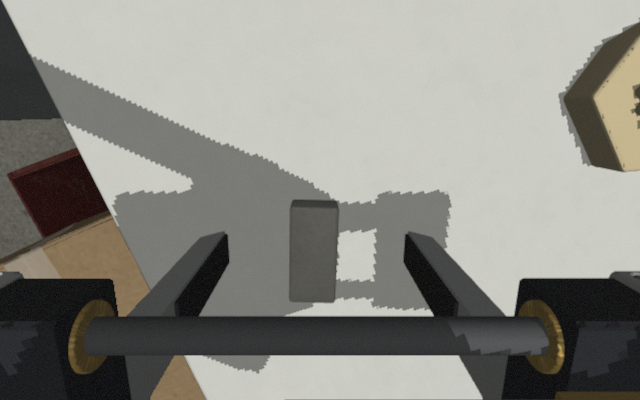

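The stone sits centred between the fingers at (314,253), and the TCP projects to (315,256), so I'll close.

>>> {"api": "drive_tool", "payload": {
  "commands": [
    {"slide": [0, 0, 0], "twist": [0, 0, 0]},
    {"slide": [0, 0, 0], "twist": [0, 0, 0]},
    {"slide": [0, 0, 0], "twist": [0, 0, 0]},
    {"slide": [0, 0, 0], "twist": [0, 0, 0]},
    {"slide": [0, 0, 0], "twist": [0, 0, 0]},
    {"slide": [0, 0, 0], "twist": [0, 0, 0]},
    {"slide": [0, 0, 0], "twist": [0, 0, 0]},
    {"slide": [0, 0, 0], "twist": [0, 0, 0]}
  ],
  "claw": 0.1,
  "grip_force": 25
}}

```text
t: 5.05
position: [0.4572, -0.3701, 0.0174]
tool_rot: [0.697, -0.697, 0.119, -0.119]
force: [-0.4, 0.5, 0.2]
grip_width: 0.0335
```

>>> {"api": "drive_tool", "payload": {
  "commands": [
    {"slide": [0, 0, 0], "twist": [0, 0, 0]},
    {"slide": [0, 0, 0], "twist": [0, 0, 0]},
    {"slide": [0, 0, 0], "twist": [0, 0, 0]},
    {"slide": [0, 0, 0], "twist": [0, 0, 0]},
    {"slide": [0, 0, 0], "twist": [0, 0, 0]},
    {"slide": [0, 0, 5], "twist": [0, 0, 0]},
    {"slide": [0, 0, 20], "twist": [0, 0, 0]},
    {"slide": [0, 0, 40], "twist": [0, 0, 0]}
  ]
}}

```text
t: 5.85
position: [0.4567, -0.3694, 0.0576]
tool_rot: [0.698, -0.697, 0.119, -0.118]
force: [0.4, 1.1, -1.5]
grip_width: 0.0237
```

```bash
python3 shot.py w4
```

```text
5.85 [ 0.4567 -0.3694  0.0576] [ 0.6976 -0.6966  0.1192 -0.118 ] [ 0.4  1.1 -1.5] 0.023679925023679285
```

View pics/w4.png

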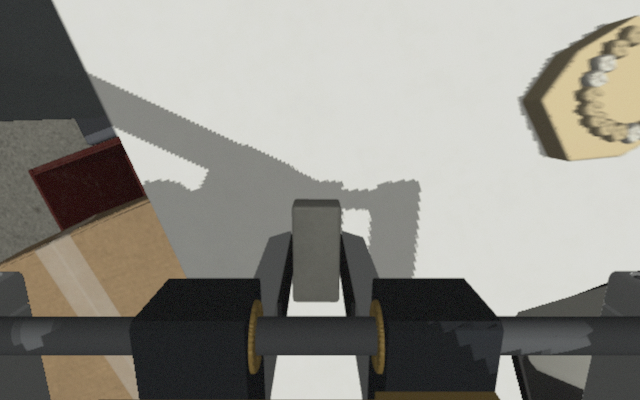

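Run:
```python
from h import *
import pickle
from scipy.spatial.transform import Rotation as R
c,s=pickle.load(open("pics/w4.pkl","rb"))
g=cv2.imread("pics/w4.png",0);print(g[196:215,316],g[292:308,316])
P=s["position"];r=R.from_quat(s["tool_rot"],scalar_first=True).as_matrix()
b=ray(c,[(293,209),(340,209),(338.5,300.5),(294,300.5)],P[2]-.0014)
print((b-P)@r*1000, ((b-P)@r*1000).mean(0))
ct=arm=None
from station import arm
c=arm.get_calibration("top")
print("bottle top",ray(c,(327,136),.1),"glass",ray(c,(377,146),.06))
```

```text
[131 132 123  92  60  61  64  65  65  67  78  90  99 102  99  97 100  98
  99] [ 93  92  90  90  89  88  89  90  86 124 187 216 217 216 216 217]
[[ -9.75391897   1.44823919  26.04620186]
 [ 12.87856745   1.40547515  26.03395941]
 [ 12.87130111   1.34946779 -22.91096386]
 [-10.064094     1.39279139 -22.90973281]] [1.4829639  1.39899338 1.56486615]
bottle top [[ 0.64200627 -0.04028594  0.1       ]] glass [[ 0.62399984 -0.16948419  0.06      ]]
```

>>> {"api": "drive_tool", "payload": {
  "commands": [
    {"slide": [2, 10, 40], "twist": [0, 0, 0.02]},
    {"slide": [8, 45, 70], "twist": [0, 0, 0.05]},
    {"slide": [16, 85, 95], "twist": [0, 0, 0.08]},
    {"slide": [24, 128, 100], "twist": [0, 0, 0.11]},
    {"slide": [33, 172, 100], "twist": [0, 0, 0.14]},
    {"slide": [42, 216, 100], "twist": [0, 0, 0.17]},
    {"slide": [50, 260, 100], "twist": [0, 0, 0.2]},
    {"slide": [58, 304, 100], "twist": [0, 0, 0.23]}
  ]
}}

```text
t: 6.7
position: [0.5157, -0.0644, 0.1584]
tool_rot: [-0.706, 0.706, -0.037, 0.038]
force: [0.4, 0.2, -1.2]
grip_width: 0.0238
```

>>> {"api": "drive_tool", "payload": {
  "commands": [
    {"slide": [9, 44, 0], "twist": [0, 0, 0.02]},
    {"slide": [18, 88, 0], "twist": [0, 0, 0.04]},
    {"slide": [26, 130, -10], "twist": [0, 0, 0.06]},
    {"slide": [32, 165, -20], "twist": [0, 0, 0.07]},
    {"slide": [36, 184, -40], "twist": [0, 0, 0.07]},
    {"slide": [36, 184, -60], "twist": [0, 0, 0.07]},
    {"slide": [36, 184, -60], "twist": [0, 0, 0.07]},
    {"slide": [36, 184, -60], "twist": [0, 0, 0.07]}
  ]
}}

```text
t: 7.5
position: [0.5512, 0.1178, 0.0977]
tool_rot: [-0.707, 0.707, -0.013, 0.013]
force: [-0.1, -1.1, -0.3]
grip_width: 0.0236
```

```bash
python3 shot.py w5; python3 shot.py t5 top;  python3 shot.py s5 scene
```

```text
7.5 [0.5512 0.1178 0.0977] [-0.707   0.707  -0.0132  0.013 ] [-0.1 -1.1 -0.3] 0.023639600511652703
7.55 [0.552  0.1176 0.0986] [ 0.707  -0.7069  0.0127 -0.0138] [ 0.6 -0.4 -2.1] 0.02361844640067796
7.6 [0.5524 0.1174 0.099 ] [ 0.707  -0.7069  0.0124 -0.0143] [ 0.7 -0.3 -1.1] 0.023944004033390788
```

View pics/w5.png

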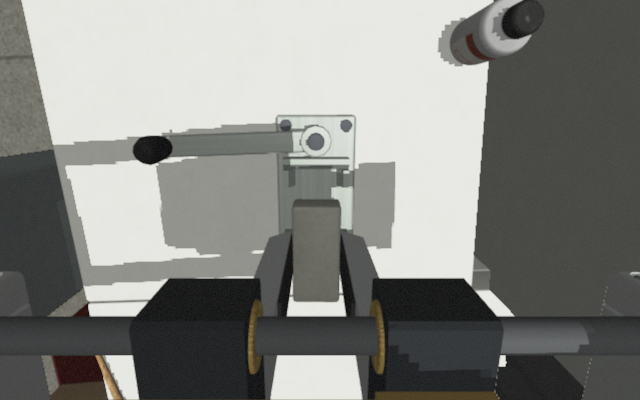

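Run:
```python
from h import *
im=cv2.imread("pics/w5.png")
cv2.imwrite("pics/w5z.png",cv2.resize(im[108:238,265:365],None,fx=4.6,fy=4.6,interpolation=cv2.INTER_CUBIC))
im=cv2.imread("pics/s5.png")
cv2.imwrite("pics/s5z.png",cv2.resize(im[150:225,220:310],None,fx=8,fy=8,interpolation=cv2.INTER_CUBIC))
```

```text
(no output)
```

View pics/w5z.png

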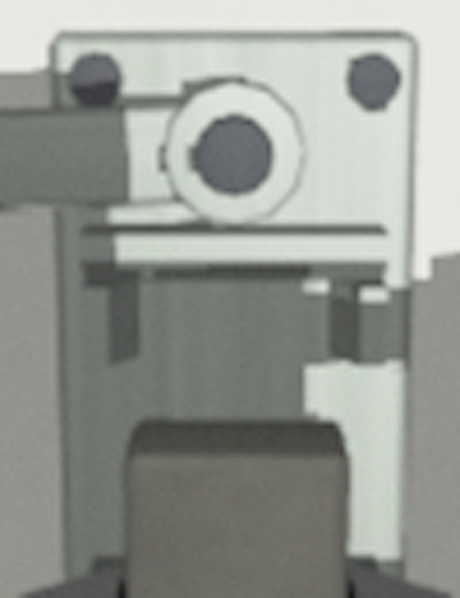

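View pics/s5z.png

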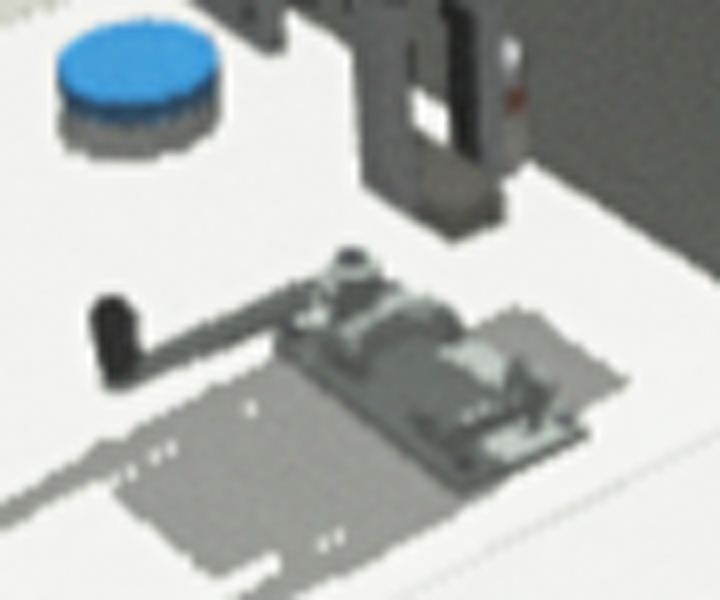

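Run:
```python
from h import *
import pickle
from scipy.spatial.transform import Rotation as R
c,s=pickle.load(open("pics/w5.pkl","rb"))
P=s["position"];r=R.from_quat(s["tool_rot"],scalar_first=True).as_matrix()
f=lambda p,z:((ray(c,(np.array(p)+.5)/4.6-.5+[265,108],z)-P)@r*1000).round(2)
b=f([(56,37),(414,37),(404,560),(72,560)],.008)
print("plate",b[:,[0,2]],b.mean(0))
print("screws",f([(95,80),(373,82)],.009)[:,[0,2]])
print("pivot",f((233,154),.037)[:,[0,2]])
print("wall far top inner/outer",f([(82,265),(385,265),(82,230),(385,232)],.019)[:,[0,2]])
print("stone",f([(128,455),(348,455)],P[2]-.0014)[:,[0,2]],((ray(c,(316,301),P[2]-.0014)-P)@r*1000))
print("jaw",np.degrees(np.arctan2(r[1,0],r[0,0])))
```

```text
plate [[-25.58  67.88]
 [ 28.24  67.83]
 [ 28.76 -15.03]
 [-25.3  -14.98]] [ 1.53  89.745 26.425]
screws [[-19.77  61.58]
 [ 22.13  61.25]]
pivot [[ 1.06 52.91]]
wall far top inner/outer [[-21.47  35.05]
 [ 23.63  35.01]
 [-21.34  40.26]
 [ 23.52  39.93]]
stone [[-9.84 26.85]
 [13.15 26.83]] [[  1.44458567   1.40072901 -23.66636318]]
jaw -2.1233126201287362
```

>>> {"api": "drive_tool", "payload": {
  "commands": [
    {"slide": [0, 1, -15], "twist": [0, 0, 0]},
    {"slide": [0, 1, -30], "twist": [0, 0, 0]},
    {"slide": [0, 1, -42], "twist": [0, 0, 0]},
    {"slide": [0, 1, -50], "twist": [0, 0, 0]},
    {"slide": [0, 1, -55], "twist": [0, 0, 0]},
    {"slide": [0, 1, -57], "twist": [0, 0, 0]},
    {"slide": [0, 1, -57], "twist": [0, 0, 0]},
    {"slide": [0, 1, -57], "twist": [0, 0, 0]}
  ]
}}

```text
t: 8.45
position: [0.5518, 0.119, 0.0409]
tool_rot: [0.707, -0.707, 0.013, -0.013]
force: [-0.1, -0.6, -1.4]
grip_width: 0.0236
```

```bash
python3 shot.py w6;  python3 shot.py s6 scene;python3 - <<'E'
from h import *
im=cv2.imread("pics/w6.png")
cv2.imwrite("pics/w6z.png",cv2.resize(im[150:310,240:390],None,fx=3.7,fy=3.7,interpolation=cv2.INTER_CUBIC))
im=cv2.imread("pics/s6.png")
cv2.imwrite("pics/s6z.png",cv2.resize(im[165:225,230:310],None,fx=9.5,fy=9.5,interpolation=cv2.INTER_CUBIC))
E
```

```text
8.45 [0.5518 0.119  0.0409] [ 0.707  -0.7069  0.0127 -0.0134] [-0.1 -0.6 -1.4] 0.02356039920205103
8.5 [0.5519 0.1189 0.041 ] [ 0.707  -0.707   0.0126 -0.0135] [-0.1  0.  -0.4] 0.023615701281598126
```

View pics/w6z.png

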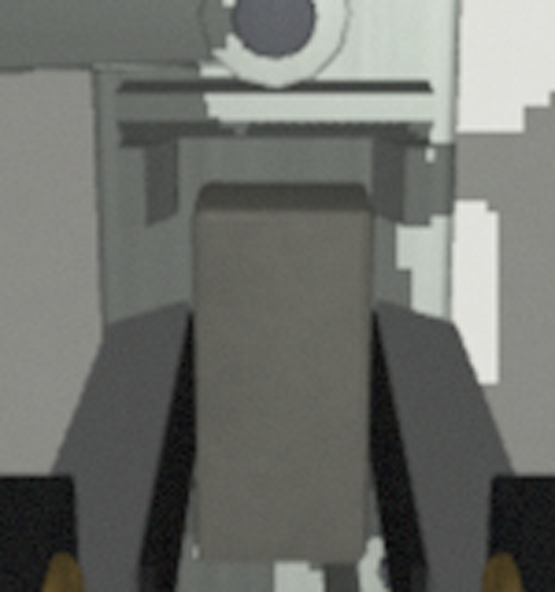

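View pics/s6z.png

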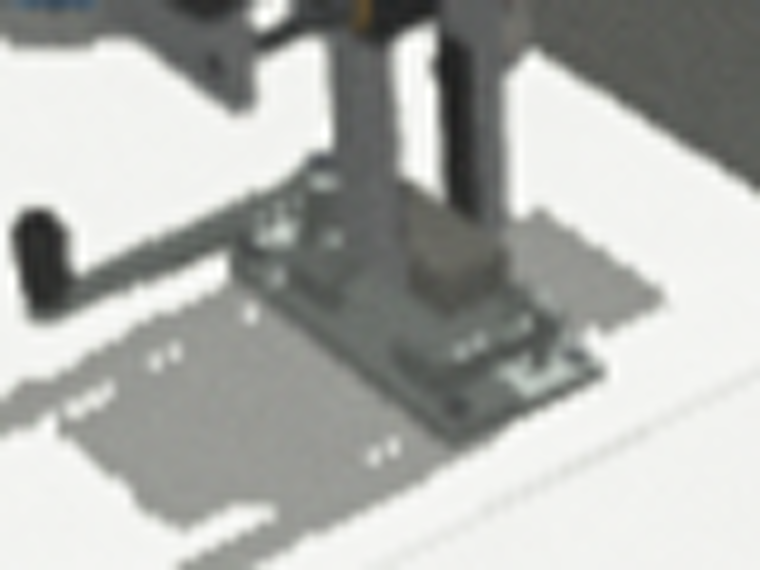

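Run:
```python
from h import *
import pickle
from scipy.spatial.transform import Rotation as R
c,s=pickle.load(open("pics/w6.pkl","rb"))
P=s["position"];r=R.from_quat(s["tool_rot"],scalar_first=True).as_matrix()
f=lambda p,z:((ray(c,(np.array(p)+.5)/3.7-.5+[240,150],z)-P)@r*1000).round(2)[:,[0,2]]
zb=P[2]-.0174
print("outer top edge(37)",f([(275,88)],.019),"inner top(33)",f([(275,121)],.019),"slant foot(29)",f([(275,143)],.012))
print("wall ends x",f([(118,90),(432,90)],.019))
print("pivot(50)",f((273,17),.037))
print("plate sides",f([(100,200),(453,200)],.008))
print("stone bottom far",f([(285,184),(204,186),(362,186)],zb),"top far",f([(285,211),(196,211),(370,211)],zb+.016),"top near",f([(200,560),(362,560)],zb+.016))
print(proj(c,P))
```

```text
outer top edge(37) [[ 0.44 39.32]] inner top(33) [[ 0.42 34.53]] slant foot(29) [[ 0.38 29.77]]
wall ends x [[-21.96  39.06]
 [ 22.83  39.01]]
pivot(50) [[ 0.31 51.63]]
plate sides [[-26.66  19.93]
 [ 27.8   19.86]]
stone bottom far [[ 1.85 26.34]
 [-9.64 26.07]
 [12.76 26.04]] top far [[ 1.81 26.75]
 [-9.75 26.77]
 [12.86 26.74]] top near [[-10.06 -23.65]
 [ 12.52 -23.69]]
[[313.03255679 259.50069901]]
```

>>> {"api": "drive_tool", "payload": {
  "commands": [
    {"slide": [-1, 0, 0], "twist": [0, 0, 0]},
    {"slide": [-1, 0, -3], "twist": [0, 0, 0]},
    {"slide": [-1, 0, -6], "twist": [0, 0, 0]},
    {"slide": [-1, 0, -9], "twist": [0, 0, 0]},
    {"slide": [-1, 0, -11], "twist": [0, 0, 0]},
    {"slide": [-1, 0, -13], "twist": [0, 0, 0]},
    {"slide": [-1, 0, -14], "twist": [0, 0, 0]},
    {"slide": [-1, 0, -14], "twist": [0, 0, 0]}
  ]
}}

```text
t: 9.35
position: [0.5501, 0.1189, 0.0262]
tool_rot: [-0.707, 0.707, -0.013, 0.013]
force: [-0.3, -0.1, -1.3]
grip_width: 0.0236
```

>>> {"api": "drive_tool", "payload": {
  "commands": [
    {"slide": [0, 0, -0.5], "twist": [0, 0, 0]},
    {"slide": [0, 0, -1], "twist": [0, 0, 0]},
    {"slide": [0, 0, -1.5], "twist": [0, 0, 0]},
    {"slide": [0, 0, -1.5], "twist": [0, 0, 0]},
    {"slide": [0, 0, -1.5], "twist": [0, 0, 0]},
    {"slide": [0, 0, -1.5], "twist": [0, 0, 0]},
    {"slide": [0, 0, -1.5], "twist": [0, 0, 0]},
    {"slide": [0, 0, -1.5], "twist": [0, 0, 0]}
  ]
}}

```text
t: 10.15
position: [0.5504, 0.1189, 0.0254]
tool_rot: [0.707, -0.707, 0.013, -0.013]
force: [-1.5, -0.5, 3.8]
grip_width: 0.0239
```

```bash
python3 shot.py w7;python3 - <<'E'
from h import *
im=cv2.imread("pics/w7.png")
cv2.imwrite("pics/w7z.png",cv2.resize(im[150:310,240:390],None,fx=3.7,fy=3.7,interpolation=cv2.INTER_CUBIC))
E
```

```text
10.15 [0.5504 0.1189 0.0254] [ 0.707  -0.707   0.013  -0.0132] [-1.5 -0.5  3.8] 0.02389007239905634
```

View pics/w7z.png

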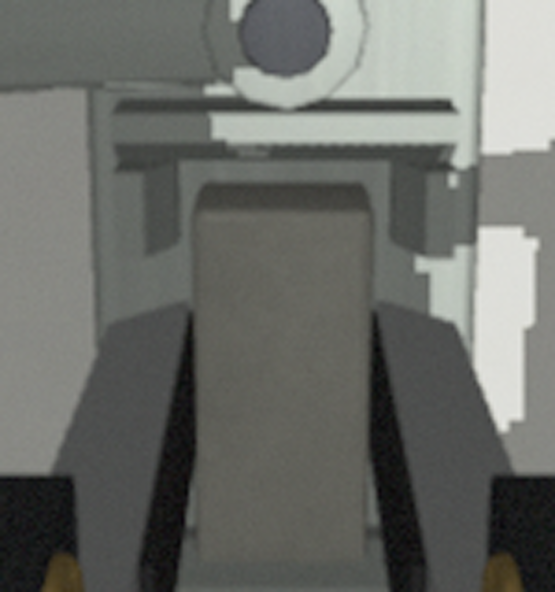

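>>> {"api": "drive_tool", "payload": {
  "commands": [
    {"slide": [0, 0, 0.5], "twist": [0, 0, 0]},
    {"slide": [0, 0, 0.5], "twist": [0, 0, 0]},
    {"slide": [0, 0, 0.5], "twist": [0, 0, 0]},
    {"slide": [0, 0, 0.5], "twist": [0, 0, 0]},
    {"slide": [0, 0, 10], "twist": [0, 0, 0]},
    {"slide": [0, 0, 40], "twist": [0, 0, 0]},
    {"slide": [0, 0, 75], "twist": [0, 0, 0]},
    {"slide": [0, 0, 75], "twist": [0, 0, 0]}
  ],
  "claw": 0.6
}}

```text
t: 11.0
position: [0.555, 0.1192, 0.1061]
tool_rot: [0.707, -0.707, 0.009, -0.017]
force: [-0.5, 0.4, 1.7]
grip_width: 0.0562
```

```bash
python3 shot.py w8;python3 shot.py s8 scene;python3 - <<'E'
from h import *
im=cv2.imread("pics/w8.png")
cv2.imwrite("pics/w8z.png",cv2.resize(im[90:290,120:400],None,fx=2.8,fy=2.8,interpolation=cv2.INTER_CUBIC))
im=cv2.imread("pics/s8.png")
cv2.imwrite("pics/s8z.png",cv2.resize(im[165:225,230:310],None,fx=9.5,fy=9.5,interpolation=cv2.INTER_CUBIC))
E
```

```text
11.0 [0.555  0.1192 0.1061] [ 0.7073 -0.7066  0.0089 -0.0172] [-0.5  0.4  1.7] 0.0562448739517017
11.05 [0.5532 0.1191 0.1037] [ 0.7072 -0.7068  0.0104 -0.0157] [ 0.6  0.1 -0.5] 0.05652679262977167
```

View pics/w8z.png

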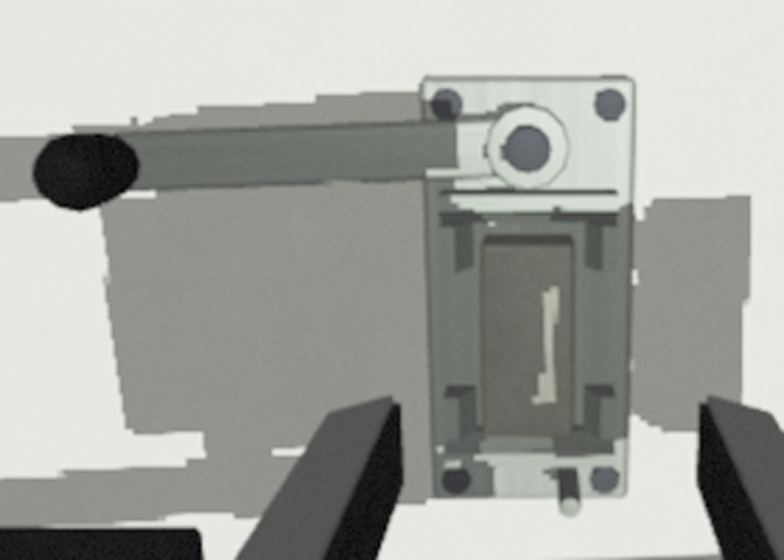

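View pics/s8z.png

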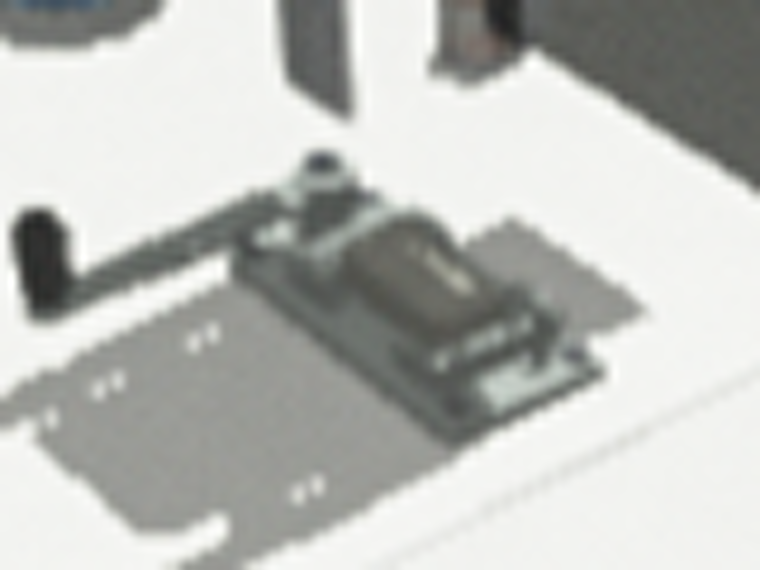

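The stone lies flat inside the pocket. I'll move over the knob with the jaws turned tangential to the lever.

>>> {"api": "drive_tool", "payload": {
  "commands": [
    {"slide": [-10, 6, 10], "twist": [0, 0, -0.13]},
    {"slide": [-22, 12, 15], "twist": [0, 0, -0.26]},
    {"slide": [-34, 18, 15], "twist": [0, 0, -0.39]},
    {"slide": [-46, 24, 15], "twist": [0, 0, -0.52]},
    {"slide": [-58, 31, 15], "twist": [0, 0, -0.65]},
    {"slide": [-70, 38, 15], "twist": [0, 0, -0.78]},
    {"slide": [-82, 45, 15], "twist": [0, 0, -0.91]},
    {"slide": [-94, 51, 15], "twist": [0, 0, -1.04]}
  ]
}}

```text
t: 11.9
position: [0.4543, 0.1699, 0.1133]
tool_rot: [-0.605, 0.607, -0.365, 0.363]
force: [-0.7, 0.6, -0.1]
grip_width: 0.0562
```

>>> {"api": "drive_tool", "payload": {
  "commands": [
    {"slide": [0, 0, 0], "twist": [0, 0, -0.13]},
    {"slide": [0, 0, 0], "twist": [0, 0, -0.26]},
    {"slide": [0, 0, 0], "twist": [0, 0, -0.39]},
    {"slide": [0, 0, 0], "twist": [0, 0, -0.5]},
    {"slide": [0, 0, 0], "twist": [0, 0, -0.5]},
    {"slide": [0, 0, 0], "twist": [0, 0, -0.5]},
    {"slide": [0, 0, 0], "twist": [0, 0, -0.5]},
    {"slide": [0, 0, 0], "twist": [0, 0, -0.5]}
  ]
}}

```text
t: 12.7
position: [0.456, 0.1698, 0.1147]
tool_rot: [0.499, -0.499, 0.501, -0.501]
force: [0.5, 0.2, -0.4]
grip_width: 0.0563
```

```bash
python3 shot.py w9; python3 shot.py t9 top
```

```text
12.7 [0.456  0.1698 0.1147] [ 0.4985 -0.4988  0.5014 -0.5012] [ 0.5  0.2 -0.4] 0.05633540385470745
12.75 [0.4561 0.1698 0.1148] [ 0.4985 -0.4987  0.5014 -0.5013] [ 0.2  0.6 -0.8] 0.056289476968968105
```

View pics/w9.png

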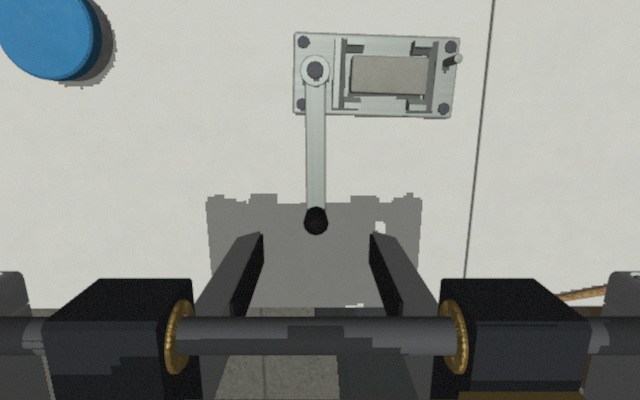

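The knob is at (316,221), the pivot at (315,70), and the stone sits level in the pocket at (388,75).

Run:
```python
from h import *
import pickle
from scipy.spatial.transform import Rotation as R
c,s=pickle.load(open("pics/w9.pkl","rb"))
P=s["position"];r=R.from_quat(s["tool_rot"],scalar_first=True).as_matrix()
for n,p,z in(("knob",(316,221),.06),("pivot",(315,70.5),.037)):
    w=ray(c,p,z)[0];print(n,w,(w-P)@r*1000)
```

```text
knob [0.45997524 0.17001633 0.06      ] [-0.23368642 54.66455113  3.95722023]
pivot [0.55342647 0.17004741 0.037     ] [-0.76092769 77.61024978 97.42031684]
```

>>> {"api": "drive_tool", "payload": {
  "commands": [
    {"slide": [1, 0, -15], "twist": [0, 0, 0]},
    {"slide": [1, 0, -35], "twist": [0, 0, 0]},
    {"slide": [1, 0, -50], "twist": [0, 0, 0]},
    {"slide": [1, 0, -58], "twist": [0, 0, 0]},
    {"slide": [1, 0, -62], "twist": [0, 0, 0]},
    {"slide": [1, 0, -62], "twist": [0, 0, 0]},
    {"slide": [1, 0, -62], "twist": [0, 0, 0]},
    {"slide": [1, 0, -62], "twist": [0, 0, 0]}
  ]
}}

```text
t: 13.6
position: [0.4581, 0.17, 0.0538]
tool_rot: [-0.499, 0.498, -0.501, 0.502]
force: [0.1, 0.2, -0.4]
grip_width: 0.0563
```

>>> {"api": "drive_tool", "payload": {
  "commands": [
    {"slide": [0, 0, 0], "twist": [0, 0, 0]},
    {"slide": [0, 0, 0], "twist": [0, 0, 0]},
    {"slide": [0, 0, 0], "twist": [0, 0, 0]},
    {"slide": [0, 0, 0], "twist": [0, 0, 0]},
    {"slide": [0, 0, 0], "twist": [0, 0, 0]},
    {"slide": [0, 0, 0], "twist": [0, 0, 0]},
    {"slide": [0, 0, 0], "twist": [0, 0, 0]},
    {"slide": [0, 0, 0], "twist": [0, 0, 0]}
  ],
  "claw": 0,
  "grip_force": 8
}}

```text
t: 14.4
position: [0.4572, 0.1699, 0.0529]
tool_rot: [0.498, -0.498, 0.502, -0.502]
force: [-0.2, 0.9, 0.8]
grip_width: 0.016
```

```bash
python3 shot.py w10
```

```text
14.4 [0.4572 0.1699 0.0529] [ 0.4984 -0.4984  0.5016 -0.5015] [-0.2  0.9  0.8] 0.01604120661536206
```

View pics/w10.png

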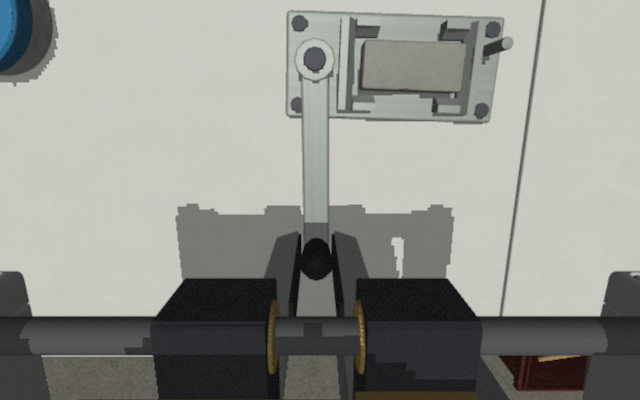

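The knob is gripped and centred at (316,258). Next is the swing along the arc.

>>> {"api": "drive_tool", "payload": {
  "commands": [
    {"slide": [0.8, -12.6, 0], "twist": [0, 0, 0.13]},
    {"slide": [3.3, -25, 0], "twist": [0, 0, 0.26]},
    {"slide": [7.3, -37, 0], "twist": [0, 0, 0.39]},
    {"slide": [13, -48.5, 0], "twist": [0, 0, 0.52]},
    {"slide": [20, -59, 0], "twist": [0, 0, 0.65]},
    {"slide": [28, -68.5, 0], "twist": [0, 0, 0.78]},
    {"slide": [37.5, -77, 0], "twist": [0, 0, 0.91]},
    {"slide": [48, -84, 0], "twist": [0, 0, 1.04]}
  ]
}}

```text
t: 15.25
position: [0.5058, 0.0867, 0.053]
tool_rot: [0.683, -0.681, 0.186, -0.186]
force: [2.2, 6.6, -0.9]
grip_width: 0.016
```

>>> {"api": "drive_tool", "payload": {
  "commands": [
    {"slide": [11.5, -5.5, 0], "twist": [0, 0, 0.13]},
    {"slide": [20, -9, 0], "twist": [0, 0, 0.23]},
    {"slide": [28, -11, 0], "twist": [0, 0, 0.32]},
    {"slide": [34, -12, 0], "twist": [0, 0, 0.38]},
    {"slide": [38, -13, 0], "twist": [0, 0, 0.42]},
    {"slide": [40, -13, 0], "twist": [0, 0, 0.44]},
    {"slide": [40, -13, 0], "twist": [0, 0, 0.44]},
    {"slide": [40, -13, 0], "twist": [0, 0, 0.44]}
  ]
}}

```text
t: 16.05
position: [0.5455, 0.0748, 0.053]
tool_rot: [0.707, -0.705, 0.034, -0.035]
force: [0.6, 4.8, -0.3]
grip_width: 0.0158
```

```bash
python3 shot.py w11
```

```text
16.05 [0.5455 0.0748 0.053 ] [ 0.7075 -0.7051  0.0343 -0.0345] [ 0.6  4.8 -0.3] 0.01583451807711843
```

View pics/w11.png

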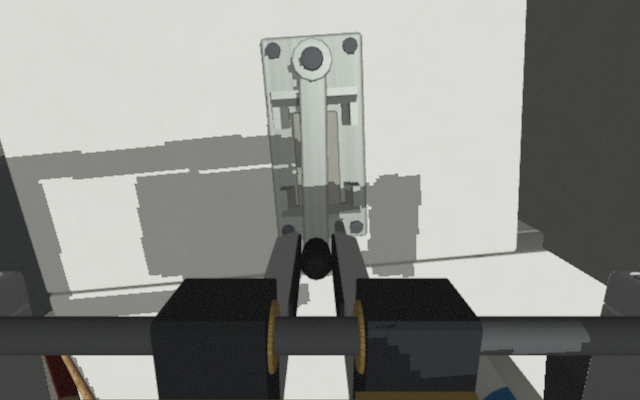

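>>> {"api": "drive_tool", "payload": {
  "commands": [
    {"slide": [1, 0, 0], "twist": [0, 0, 0.01]},
    {"slide": [2, 0, 0], "twist": [0, 0, 0.02]},
    {"slide": [3, 0, 0], "twist": [0, 0, 0.03]},
    {"slide": [4, 0, 0], "twist": [0, 0, 0.04]},
    {"slide": [5, 0, 0], "twist": [0, 0, 0.05]},
    {"slide": [5, 0, 0], "twist": [0, 0, 0.05]},
    {"slide": [5, 0, 0], "twist": [0, 0, 0.05]},
    {"slide": [5, 0, 0], "twist": [0, 0, 0.05]}
  ]
}}

```text
t: 16.9
position: [0.5493, 0.0746, 0.0529]
tool_rot: [0.708, -0.706, 0.018, -0.016]
force: [-1.6, 4.7, 3.1]
grip_width: 0.0159
```

>>> {"api": "drive_tool", "payload": {
  "commands": [
    {"slide": [1, 0, 0], "twist": [0, 0, 0.01]},
    {"slide": [1, 0, 0], "twist": [0, 0, 0.01]},
    {"slide": [2, 0, 0], "twist": [0, 0, 0.02]},
    {"slide": [2, 0, 0], "twist": [0, 0, 0.02]},
    {"slide": [3, 0, 0], "twist": [0, 0, 0.02]},
    {"slide": [3, 0, 0], "twist": [0, 0, 0.02]},
    {"slide": [3, 0, 0], "twist": [0, 0, 0.02]},
    {"slide": [3, 0, 0], "twist": [0, 0, 0.02]}
  ]
}}

```text
t: 17.7
position: [0.5495, 0.0746, 0.0526]
tool_rot: [0.708, -0.706, 0.013, -0.007]
force: [-8.4, 4.9, 7.9]
grip_width: 0.0159
```

```bash
python3 shot.py w12;python3 shot.py s12 scene
python3 - <<'E'
from h import *
im=cv2.imread("pics/w12.png")
cv2.imwrite("pics/w12z.png",cv2.resize(im[20:290,230:400],None,fx=2.2,fy=2.2,interpolation=cv2.INTER_CUBIC))
E
```

```text
17.7 [0.5495 0.0746 0.0526] [ 0.708  -0.7061  0.0127 -0.0066] [-8.4  4.9  7.9] 0.01593636294521917
17.75 [0.5494 0.0747 0.0526] [ 0.708  -0.7061  0.0127 -0.0065] [-7.3  4.2  7.6] 0.01611833855666311
```

View pics/w12z.png

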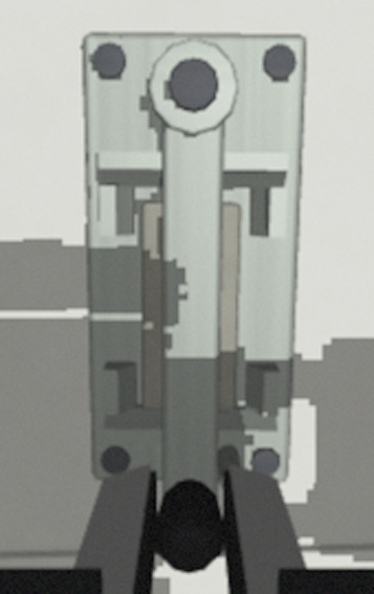

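>>> {"api": "drive_tool", "payload": {
  "commands": [
    {"slide": [0, 0, 0], "twist": [0, 0, 0]},
    {"slide": [0, 0, 0], "twist": [0, 0, 0]},
    {"slide": [-3, 0, 0], "twist": [0, 0, 0]},
    {"slide": [-3, 0, 0], "twist": [0, 0, 0]},
    {"slide": [-3, 0, 0], "twist": [0, 0, 0]},
    {"slide": [-3, 0, 15], "twist": [0, 0, 0]},
    {"slide": [-3, 0, 50], "twist": [0, 0, 0]},
    {"slide": [-3, 0, 90], "twist": [0, 0, 0]}
  ],
  "claw": 0.5
}}

```text
t: 18.6
position: [0.5492, 0.0727, 0.1435]
tool_rot: [-0.707, 0.707, -0.011, 0.009]
force: [0.3, 0.8, -0.7]
grip_width: 0.0472
```

>>> {"api": "drive_tool", "payload": {
  "commands": [
    {"slide": [0, 10, 15], "twist": [0, 0, 0]},
    {"slide": [0, 20, 30], "twist": [0, 0, 0]},
    {"slide": [0, 30, 40], "twist": [0, 0, 0]},
    {"slide": [0, 30, 40], "twist": [0, 0, 0]},
    {"slide": [0, 30, 40], "twist": [0, 0, 0]},
    {"slide": [0, 30, 40], "twist": [0, 0, 0]},
    {"slide": [0, 30, 40], "twist": [0, 0, 0]},
    {"slide": [0, 30, 40], "twist": [0, 0, 0]}
  ]
}}

```text
t: 19.4
position: [0.5498, 0.1025, 0.1821]
tool_rot: [-0.707, 0.707, -0.01, 0.009]
force: [0.9, 0.1, 0.6]
grip_width: 0.0476
```

```bash
python3 shot.py w13;python3 shot.py s13 scene; python3 shot.py t13 top
python3 - <<'E'
from h import *
a=cv2.imread("pics/w13.png")[90:270,230:400];a=cv2.resize(a,None,fx=3,fy=3,interpolation=cv2.INTER_CUBIC)
b=cv2.imread("pics/s13.png")[165:225,235:305];b=cv2.resize(b,(280,540//2),interpolation=cv2.INTER_CUBIC)
b=np.vstack([b,np.zeros((540-b.shape[0],b.shape[1],3),np.uint8)])
cv2.imwrite("pics/c13.png",np.hstack([a,b]))
E
```

```text
19.4 [0.5498 0.1025 0.1821] [-0.707   0.7071 -0.0103  0.0091] [0.9 0.1 0.6] 0.047550219342627265
19.45 [0.5499 0.1026 0.1822] [-0.707   0.7071 -0.0102  0.0092] [ 0.2 -0.1 -0.1] 0.04671527860058148
19.5 [0.55   0.1026 0.1824] [-0.707   0.7071 -0.01    0.0093] [-0.5 -0.  -0.2] 0.04711121933506303
```

View pics/c13.png

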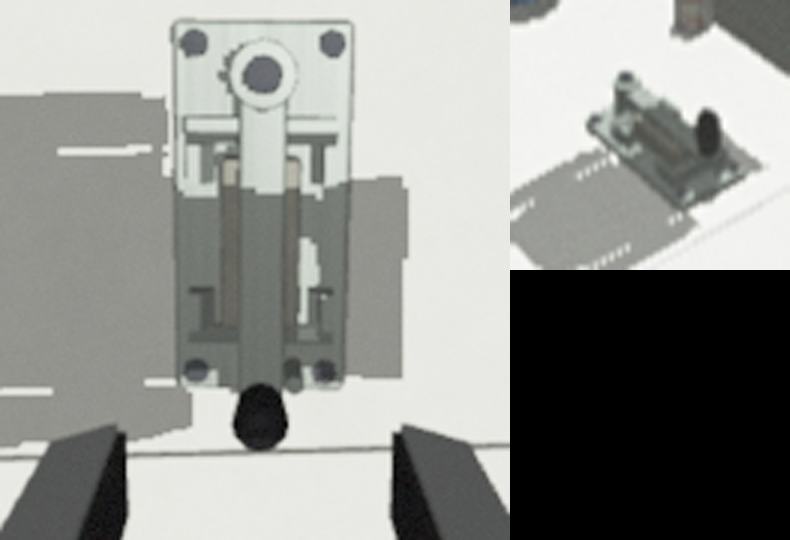

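View pics/s13.png

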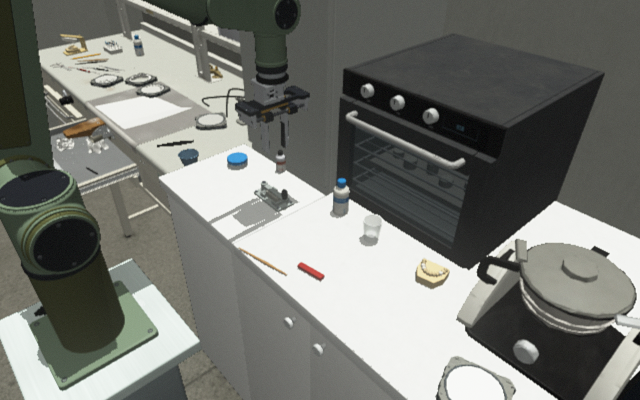

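The strap lies along the middle of the pocket with its edge against the stop pin. The stone is underneath, and the bystanders are where they were. I'll hand in.

```bash
python3 -c "
from station import arm
print(arm.job_done())"
```

```text
the job is handed in; nothing more can be done
None
```

The stone is flat on the pocket floor and the lever is shut against its stop. I let go, backed the gripper away and handed the job in at about 19.5 s.

- **Stone seated:** it touched down at TCP height 25.4 mm, which is the grasp height (17.4 mm) plus the 8 mm floor. The wrist and scene views showed it level inside the walls.
- **Lever shut:** the knob stopped moving at x = 0.5495 with about 8 N of reaction. After release, the wrist view showed the strap along the middle of the pocket, touching the stop pin.
- **Other things on the bench:** in the last scene picture they look unmoved, judged by eye.
- **Disagreement:** the wrist camera measured the holder and the stone's width about 3–4% too small. It also gave sideways offsets between stone and pocket that differed by about 1 mm from one height to another. I used the closest view and shifted 1 mm before lowering.

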